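# Isolate the length gauge, then unlock, draw out and hold its arm at the index

### The arm

A 7-joint arm with a two-finger parallel gripper is mounted at the origin on the work surface; the furniture and walls round the work are solid. World frame = base frame: x ahead of the robot, y to its left, z up, the work surface at z = 0. Lengths are in m, angles in rad, forces in N, time in s.
With the tool pointing down it reaches from about 0.425 to 0.925 m from the base axis. Payload 6.8 kg.
Tool frame: the origin (TCP) lies on the front face of the gripper's body, between the roots of the fingers; the fingertips stand 73 mm ahead of it and the grasp point (between the pads) lies 54 mm ahead of it (env.nose_length is the distance from the TCP to the fingertips, in m); z points along the fingers, y is the line along which they close (so a half turn about z gives the same grasp; the last joint's range is limited). The gripper opens to 85 mm and grips with 20 to 120 N. Pads are 22 mm wide; open, the fingers measure 114 mm over their backs; the gripper's body (76 mm by 85 mm) begins 54 mm behind the grasp point. The pads swing forward as they close: fully open they stand 13 mm farther back than shut.
Start: joints at [-1.236, 0.477, 0.022, 1.555, -0.011, 1.109, -0.083], TCP at [0.289, 0.61, 0.304] pointing down, gripper open.
Joint ranges: [-2.96, 2.96], [-0.34, 2.1], [-1.41, 1.46], [0.24, 2.44], [-1.37, 4.51], [0.17, 1.92], [-2.96, 2.96]. Speed limits (rad/s): [2.39, 2.39, 3.14, 3.14, 3.14, 3.14, 3.14].

### API

Orientations are given as a unit quaternion [w, x, y, z].
In Python, from cell import env, kin, camera, calibration, job gives the robot as it stands. The module is installed in compiled form; this text tells all that it offers. Calls block until the motion is done:
- env.reach(position, orientation): joint-space move of the TCP to a pose.
- env.movel(position, velocity=0.15, rot=None, stop_force=None): straight line of the TCP; rot=None keeps the orientation; velocity is the mean speed in m/s. With stop_force (N) it stops when the force on the tool has changed by that much, and returns True; else False.
- env.goto_joints(angles): joint-space move.
- env.grip(opening, f_grip=None): finger opening in m; f_grip is the grip in N (None keeps the last); returns when the fingers have stopped.
- env.dwell(seconds).
- kin.inverse_kinematics(position, orientation): joint angles nearest the present ones, or None.
- env.get_state(): the state.
- camera(name): name is "side" or "top"; returns (picture, depth): 480x640x3 uint8, blue, green, red; 480x640 float32, m along the optical axis (not along the pixel's ray), 0 where there is no reading.
- calibration(name): a dict with "fx", "fy", "cx", "cy" (pixels), "k1" (the pictures are not rectified: a ray, as slopes to the right and down, at radius r is drawn at 1 + k1 r^2 times it, then the intrinsics apply), "rvec" (rotation vector, rad) and "tvec" (3), from world to camera coordinates, as OpenCV has them. Camera axes: x right, y down, z forward; pixel columns grow to the right and rows downward; lengths in m; the calibration is good to about 2 mm. A picture is of the moment at which its call begins. calibration takes no time and is no camera call.
A pose or a line that the arm cannot do raises env.PlanningError and nothing moves.
- job.job_done(): hands the job in; it is judged then, once.
The state is a dict: "time": time; "qpos": joint angles; "joint_velocities": joint speeds; "joint_torque": joint torques, N m; "tcp_pos": TCP position; "orientation": TCP orientation; "force": force on the tool from outside, world axes, zero at the start; "torque": the same for the moment, N m; "opening": finger opening in m; "gripper_force": force on a finger pad.
Only numpy, scipy, OpenCV 4.12 (cv2) and the standard library are available. Lean on these libraries where they do the work, as an engineer would, in place of code of your own. Each camera call takes 0.05 s, during which the arm holds its last target. There are 200 camera calls.

### The job

Turn the length gauge's rotary isolator handle from on to off first. Then squeeze in the lock button on the side of the arm's grip block, draw the telescoping arm out until its pointer stands opposite the index clip on the scale, and finish while holding it there against its return spring, with the button still squeezed in. Leave the things lying around the work where they are.

Things in the scene. Friction and masses are not known exactly. Their poses are not given: they have to be found in the camera images.
- gauge: Length gauge fixed to the bench: grey base plate 380 x 100 x 10 mm with a square tube (top 67 mm, collar 70 mm high) from which the arm slides. Origin: centre of the plate's underside. x: the way the arm draws out (to the robot's left, within 20 degrees); z up. On its +y side, towards the robot, a scale bar (centre line y = 38 mm, top z = 32 mm) has ticks every 10 mm, home at x = 10 mm.
- grip_block (a point): Centre of the black grip block on the arm's free end, 73 mm above the bench; moves with the arm, axes as the gauge. Block: 44 mm along the arm, 30 mm across (gauge y), from 30 to 96 mm above the bench. Grasp from above, closing along gauge y over block and button: 37 mm over both, 31 mm with the button in. Beside it nothing is higher than 50 mm.
- button_face (a point): Centre of the outer face of the lock button, a grey ribbed push button 26 mm along the arm and 22 mm high on the gauge +y side of the grip block, standing 7 mm proud of it, 73 mm above the bench. It is pressed along gauge -y and springs back.
- lock_button (a joint): How far the button is pressed, in m: 0 out, 0.006 fully in (spring 3.6 N at first, 7.2 N fully in). With the arm home it locks the arm until more than 0.003 in. Let go with the arm drawn out, it stays about 0.003 in, riding on the lock rail.
- slide_arm (a joint): How far the arm is drawn out along gauge x, in m: 0 home (locked), 0.13 end of travel. A spring pulls it back with about 3 N at home, 5 N at 0.11; let go, it runs home.
- pointer_tip (a point): Tip of the steel pointer that sticks out of the grip block over the scale bar on the gauge +y side, 43 mm above the bench; it lies at the same gauge x as grip_block and moves with the arm.
- index_clip: Index clip: dark steel saddle 10 mm wide fixed on the scale bar, with an upright blade 8 mm wide with a thin white line, top 49 mm above the bench. Origin: middle of the clip, on the bar's top face; axes as the gauge. The mark is at its x = 0, 50 to 105 mm along gauge x from the pointer's home.
- isolator: Isolator fixed to the bench at the right of the gauge: a grey box 86 x 86 mm, top plate 58 mm above the bench, on a mounting plate 110 x 86 mm. Origin: centre of the underside; z up. A black stroke on the top plate at its +x side marks on; a black ring, 60 degrees clockwise from it seen from above, marks off.
- handle_grip (a point): Grip point of the isolator's rotary handle, on its vertical axis, 84 mm above the bench. The handle is a black bar 52 mm long, 14 mm thick, from 62 to 100 mm above the bench, on a disc 48 mm across (top 64 mm). This point's x axis runs along the bar to its nose (white line on top), y across its thickness.
- isolator_handle (a joint): Angle of the isolator handle in rad: 0 on (its nose along isolator +x), 1.047 off (turned clockwise seen from above, to a stop). A detent resists with up to 0.17 N m in the first half of the turn and pulls the handle on to the stop in the second half.
- frame_red: Loose spectacle frame, 48 x 148 x 14 mm, near the robot; leave alone. Origin: centre of the underside.
- sand_block: Loose brown sanding block, 65 x 95 x 26 mm, near the robot; leave alone. Origin: centre of the underside.
- pot_paste: Loose white pot with a lid, 65 mm across, 42 mm high, behind the isolator; leave alone. Origin: centre of the underside.

How it is judged:
On the way, in this order (a step that is already met when the one before it is completed fails the run):
1. the isolator is turned off, with the arm still home (value of joint isolator_handle above 0.95 rad and value of joint slide_arm below 0.006 m), for 0.2 s.
2. the lock button is squeezed in by the fingers (value of joint lock_button above 0.004 m and contact force between the fingers and gauge above 3 N), for 0.1 s.
At the end, for the whole second after the job is handed in: The isolator is off (over 0.95 rad); the pointer stands opposite the index clip's mark within 4 mm along the scale, held there by the fingers (contact force over 3 N) with the lock button squeezed in more than 4 mm (all of step 2 and x of pointer_tip in the frame of index_clip between -0.004 and 0.004 m and value of joint isolator_handle above 0.95 rad); the arm keeps its last pose, push and grip.
It fails at once if the arm is drawn out while the isolator is not off (value of joint slide_arm above 0.008 m and value of joint isolator_handle below 0.8 rad).
It fails at once if a thing lying around the work is shifted by more than 30 mm (distance of any of frame_red, sand_block, pot_paste from where it was at the start of the episode above 0.03 m).
It also fails if it takes over 51 s, if anything falls off the work surface, if the arm or the gripper's body presses on something with over 40 N, if the wrist force passes 120 N, or if a joint passes its speed limit or range.

## Working session

There is one attempt and no reset: what is moved stays moved. The work goes in short steps, each a Python script; the robot and the scene stay as the last script left them, time stands still between calls to the robot, and variables do not carry over. Pictures are saved under pics/ and viewed, at most 10 in all, crops included, and the job is handed in when it is done.

```bash
mkdir -p pics
cat > h.py <<'E'
import numpy as np, cv2
from cell import env, kin, camera, calibration, job
from scipy.spatial.transform import Rotation as R
def cal(n):
    c=calibration(n); Rm=cv2.Rodrigues(np.array(c["rvec"],float))[0]; return c,Rm,np.array(c["tvec"],float).ravel()
def ray(n,u,v):
    c,Rm,t=cal(n); K=np.array([[c["fx"],0,c["cx"]],[0,c["fy"],c["cy"]],[0,0,1.]])
    p=cv2.undistortPoints(np.array([[[u,v]]],float),K,np.array([c["k1"],0,0,0.]))[0,0]
    return -Rm.T@t, Rm.T@np.array([p[0],p[1],1.])
def onz(n,u,v,z):
    o,d=ray(n,u,v); return o+d*(z-o[2])/d[2]
def atd(n,u,v,dep):
    o,d=ray(n,u,v); return o+d*dep[int(v),int(u)]
def proj(n,P):
    c,Rm,t=cal(n); K=np.array([[c["fx"],0,c["cx"]],[0,c["fy"],c["cy"]],[0,0,1.]])
    return cv2.projectPoints(np.atleast_2d(np.array(P,float)),Rm,t,K,np.array([c["k1"],0,0,0.]))[0][:,0]
def down(yaw): # tool z down, tool y (closing) along world direction yaw
    y=np.array([np.cos(yaw),np.sin(yaw),0]); z=np.array([0,0,-1.]); x=np.cross(y,z)
    q=R.from_matrix(np.c_[x,y,z]).as_quat(); return [q[3],q[0],q[1],q[2]]
E
python3 - <<'E'
from h import *
for n in("top","side"):
    p,d=camera(n); cv2.imwrite(f"pics/{n}0.png",p); np.save(f"{n}0.npy",d)
    o,_=ray(n,320,240); print(n,o,onz(n,320,240,0),calibration(n)["fx"])
s=env.get_state(); print(s["time"],s["orientation"])
E
```

```text
top [ 0.33561499 -0.0495465   1.12537009] [ 0.52393954 -0.03914486  0.        ] 514.2104157886316
side [ 0.1023233  -0.65575883  0.67704033] [0.62622498 0.05077091 0.        ] 523.1637855849292
0.1 [-1.26162941e-04  2.19593383e-01  9.75591136e-01 -8.15912887e-04]
```

View pics/top0.png

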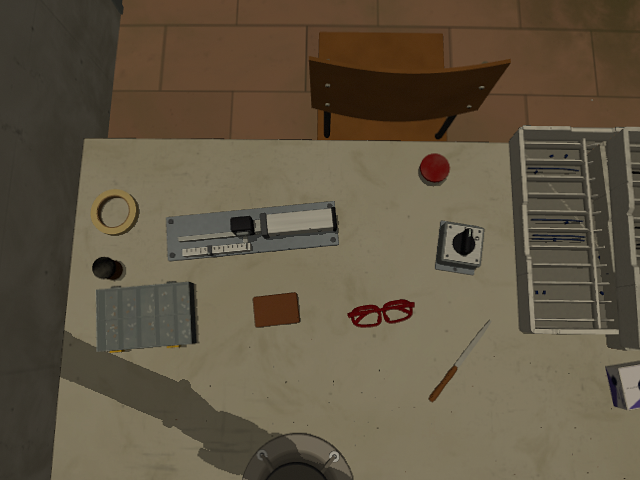

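View pics/side0.png

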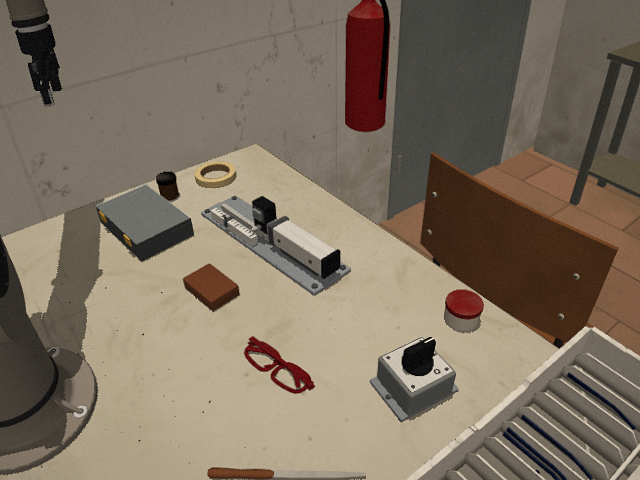

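The top view shows the gauge at about (252,231) with its grip block at (242,226), and the isolator at (463,243). I'll zoom in on both.

Run:
```python
from h import *
p=cv2.imread("pics/top0.png"); s=cv2.imread("pics/side0.png")
a=cv2.resize(p[195:270,160:350],None,fx=4,fy=4,interpolation=cv2.INTER_CUBIC)
b=cv2.resize(p[210:280,425:500],None,fx=4,fy=4,interpolation=cv2.INTER_CUBIC)
c=cv2.resize(s[185:265,195:290],None,fx=4,fy=4,interpolation=cv2.INTER_CUBIC)
o=np.zeros((600,780,3),np.uint8); o[:300,:760]=a; o[300:580,:300]=b; o[300:600,310:690]=c[:300]
cv2.imwrite("pics/crop0.png",o)
for q in [(167,217),(335,202),(340,244),(169,261)]: print(onz("top",*q,0.01).round(4))
```

```text
[0.5693 0.3034 0.01  ]
[ 0.6086 -0.0713  0.01  ]
[ 0.514  -0.0833  0.01  ]
[0.4705 0.292  0.01  ]
```

View pics/crop0.png

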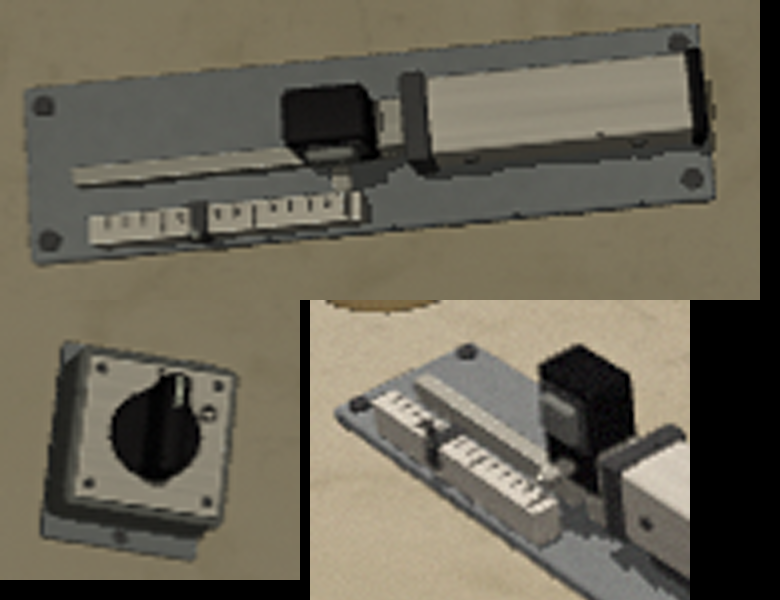

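The plate corners give gauge x ≈ 96° yaw. The clip is at crop (200,220), and the handle nose points image-up with the ring to its right. I'll refine these with height slices from the depth image.

```bash
cat >> h.py <<'E'
def cloud(n,d):
    c,Rm,t=cal(n); v,u=np.mgrid[:480,:640]
    K=np.array([[c["fx"],0,c["cx"]],[0,c["fy"],c["cy"]],[0,0,1.]])
    r=cv2.undistortPoints(np.c_[u.ravel(),v.ravel()].astype(float)[:,None],K,np.array([c["k1"],0,0,0.]))[:,0]
    P=np.c_[r,np.ones(len(r))]*d.reshape(-1,1)
    return ((P-t)@Rm).reshape(480,640,3)
E
python3 - <<'E'
from h import *
for n in("top","side"):
    d=np.load(n+"0.npy"); P=cloud(n,d); X,Y,Z=P[...,0],P[...,1],P[...,2]; ok=d>0
    def sl(name,xr,yr,z0,z1):
        m=ok&(X>xr[0])&(X<xr[1])&(Y>yr[0])&(Y<yr[1])&(Z>z0)&(Z<z1)
        q=P[m]
        if len(q)<5: print(n,name,len(q)); return
        (c,wh,a)=cv2.minAreaRect(q[:,:2].astype(np.float32)*1000)
        print(n,name,len(q),"c",np.round(c,1),"wh",np.round(wh,1),"a",round(a,1),"z",np.median(q[:,2]).round(4))
    sl("block",(.45,.62),(.05,.22),.088,.11)
    sl("tube",(.47,.65),(-.10,.12),.06,.075)
    sl("bartop",(.4,.54),(.05,.3),.026,.037)
    sl("clip",(.4,.53),(.15,.3),.041,.055)
    sl("handle",(.42,.65),(-.42,-.25),.09,.11)
    sl("isotop",(.42,.65),(-.45,-.22),.052,.0615)
f=lambda u,v,z:onz("top",160+u/4,195+v/4,z)
g=lambda u,v,z:onz("top",425+u/4,210+(v-300)/4,z)
ang=np.radians(96.2); ex=np.array([np.cos(ang),np.sin(ang)]); ey=np.array([-ex[1],ex[0]])
C=np.mean([onz("top",*q,0.01)[:2] for q in[(166,217.5),(334.5,201.25),(338.5,245),(168.5,260.75)]],0)
print("plateC",C)
G=lambda p:np.round([(p[:2]-C)@ex,(p[:2]-C)@ey],4)
print("blade top",G(f(199,208,.045)),"pointer",G(f(342,180,.043)),"block top",G(f(325,115,.096)))
print("disc",g(155,437,.064),"ring",g(208,412,.058),"line tip",g(181,376,.1))
print("isocorners",[g(*q,.058)[:2].round(4) for q in[(88,347),(238,374),(218,523),(65,500)]])
E
```

```text
top block 316 c [540.5 123.9] wh [31.  44.1] a 5.1 z 0.0951
top tube 1559 c [551.3  22.9] wh [ 47.6 190.9] a 5.5 z 0.0666
top bartop 576 c [466.3 165.1] wh [131.4 228.4] a 0.5 z 0.0316
top clip 312 c [429.4 238.1] wh [ 49.  134.5] a 34.6 z 0.0472
top handle 165 c [ 511.3 -340.1] wh [13.2 51.5] a 81.5 z 0.0986
top isotop 1117 c [ 511.1 -339.3] wh [84.6 85.7] a 81.6 z 0.057
side block 230 c [537.8 122.9] wh [31.1 47.1] a 4.1 z 0.0951
side tube 1393 c [550.   23.9] wh [ 49.3 194.5] a 6.1 z 0.0667
side bartop 488 c [505.3 173.4] wh [105.5 226.5] a 34.6 z 0.0318
side clip 182 c [429.5 236.4] wh [ 48.1 129.5] a 35.4 z 0.048
side handle 363 c [ 509.4 -340. ] wh [15.3 52.3] a 82.4 z 0.0985
side isotop 1670 c [ 509.4 -340. ] wh [87.1 86.7] a 83.0 z 0.0575
plateC [0.54029971 0.11213844]
blade top [0.0875 0.0333] pointer [0.0105 0.0249] block top [0.0096 0.    ]
disc [ 0.50855284 -0.34014413  0.064     ] ring [ 0.52325476 -0.37026923  0.058     ] line tip [ 0.53421929 -0.34464708  0.1       ]
isocorners [array([ 0.5573, -0.308 ]), array([ 0.5439, -0.387 ]), array([ 0.4646, -0.3732]), array([ 0.4756, -0.2935])]
```

```bash
cat >> h.py <<'E'
H=np.array([.5105,-.340]); YH=np.radians(82)
B=np.array([.5395,.1235]); GY=np.radians(95.6)
EX=np.array([np.cos(GY),np.sin(GY)]); EY=np.array([-EX[1],EX[0]])
E
python3 - <<'E'
from h import *
for k in(0,np.pi):
    for a in(0,-30,-60):
        q=kin.inverse_kinematics([*H,.142],down(YH+np.radians(a)+k)); print(k,a,None if q is None else np.round(q,2))
    for s in(0,.077):
        q=kin.inverse_kinematics([*(B+EX*s),.128],down(GY+np.pi/2+k)); print("g",k,s,None if q is None else np.round(q,2))
s=env.get_state();print(R.from_quat(np.roll(s["orientation"],-1)).as_matrix().round(2),s["opening"])
E
```

```text
0 0 [ 0.05  0.65  0.6   1.86 -0.5   0.79  2.35]
0 -30 [ 0.08  0.63  0.56  1.86 -0.46  0.78  1.8 ]
0 -60 [-0.    0.68  0.69  1.87 -0.58  0.81  1.38]
g 0 0 [-0.14  0.52 -0.25  1.97  0.2   0.67  2.72]
g 0 0.077 [-0.24  0.55 -0.3   1.93  0.24  0.7   2.56]
3.141592653589793 0 [-0.    0.67  0.68  1.87 -0.58  0.81 -0.72]
3.141592653589793 -30 [-0.21  0.87  1.05  1.88 -0.92  0.98 -0.96]
3.141592653589793 -60 [-0.28  1.04  1.26  1.88 -1.11  1.15 -1.34]
g 3.141592653589793 0 [-0.63  0.54  0.38  2.   -0.32  0.65  0.05]
g 3.141592653589793 0.077 [-0.73  0.55  0.33  1.97 -0.28  0.67 -0.12]
[[-0.9   0.43 -0.  ]
 [ 0.43  0.9  -0.  ]
 [-0.   -0.   -1.  ]] 0.08557356957857569
```

Run:
```python
from h import *
o=down(YH+np.pi)
env.reach([*H,.25],o); print(env.get_state()["time"])
env.movel([*H,.143],.12,stop_force=15)
env.grip(0.0,60); s=env.get_state(); print(s["time"],s["opening"],s["tcp_pos"],s["force"])
try:
    for a in(-20,-40,-61): env.movel([*H,.143],.1,rot=down(YH+np.pi+np.radians(a)))
except Exception as e: print(repr(e))
s=env.get_state(); print(s["time"],s["opening"],s["tcp_pos"],s["force"],s["torque"],s["qpos"])
p,d=camera("side"); cv2.imwrite("pics/s1.png",cv2.resize(p[260:440,330:510],None,fx=3,fy=3))
```

```text
3.5083
5.2 0.0130783036771007 [ 0.51054723 -0.33990343  0.14321967] [-0.66036178  1.21799571  4.41526234]
6.7167 0.012836369690450749 [ 0.51138991 -0.33896986  0.1432327 ] [-0.06495993  3.81749754  6.56663201] [0.82695928 0.04054293 0.57304606] [-0.1548704   0.79317723  0.94357753  1.87433715 -0.81509107  0.91738731
 -1.58460311]
```

View pics/s1.png

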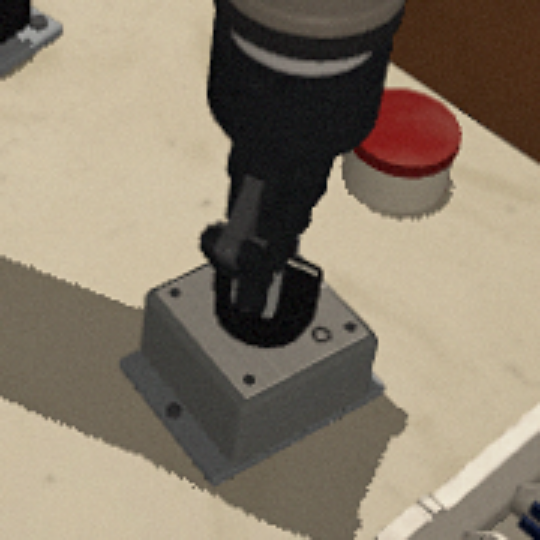

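The nose line is now at (315,268), above the ring at (320,335), which looks turned. I'll release, lift and verify with the depth slice.

Run:
```python
from h import *
env.grip(0.06); env.movel([*H,.25],.2)
o=down(GY+np.pi/2+np.pi); env.reach([*(B+EY*.0005),.25],o)
d=camera("side")[1]; P=cloud("side",d); m=(d>0)&(abs(P[...,0]-.51)<.06)&(abs(P[...,1]+.34)<.06)&(P[...,2]>.09)&(P[...,2]<.11)
print(cv2.minAreaRect(P[m][:,:2].astype(np.float32)*1000))
s=env.get_state(); print(s["time"],s["tcp_pos"],s["qpos"],s["force"])
```

```text
((510.1189880371094, -340.8389892578125), (15.575291633605957, 51.41688537597656), 22.343679428100586)
9.7083 [0.53918603 0.12213359 0.24971815] [-0.73617662  0.36619643  0.5029465   1.93100594 -0.22144225  0.8990825
 -0.02756896] [ 0.21679015  0.2359218  -0.44754889]
```

Handle is off (bar angle changed by 60°). Now I'll grasp the block.

Run:
```python
from h import *
c=lambda u,v,z:onz("side",195+(u-310)/4,185+(v-300)/4,z)
G=lambda p:np.round([(p[:2]-B)@EX,(p[:2]-B)@EY],4)
print("side blade",G(c(433,422,.049)),"ptr",G(c(545,475,.043)))
t=[*(B+EY*.0005),.129]
print(env.movel(t,.12,stop_force=15)); s=env.get_state(); print(s["force"],s["tcp_pos"])
env.grip(0.0,50); s=env.get_state(); print(s["time"],s["opening"],s["gripper_force"],s["tcp_pos"],s["force"])
if .028<s["opening"]<.0335:
    t=s["tcp_pos"].copy() if hasattr(s["tcp_pos"],"copy") else np.array(s["tcp_pos"]); t=np.array(t); t0=t.copy()
    t[:2]+=EX*.065; t[2]=.129
    print(env.movel(t,.06,stop_force=30)); env.dwell(.3); s=env.get_state()
    print(s["time"],s["opening"],(np.array(s["tcp_pos"])-t0)[:2]@EX,(np.array(s["tcp_pos"])-t0)[:2]@EY,s["force"])
    p,d=camera("side"); q,e=camera("top"); np.save("s2.npy",d); np.save("t2.npy",e)
    cv2.imwrite("pics/s2raw.png",p);cv2.imwrite("pics/t2raw.png",q)
    f=lambda i,y,x:cv2.resize(i[y:y+80,x:x+90],None,fx=4,fy=4,interpolation=cv2.INTER_CUBIC)
    cv2.imwrite("pics/c2.png",np.hstack([f(p,180,190),f(q,195,160)]))
```

```text
side blade [0.0745 0.0476] ptr [0.0013 0.0295]
False
[ 0.59185895 -0.75306175  1.03669502] [0.53950111 0.12350704 0.12964628]
11.2417 0.029660165230948523 51.99548810720444 [0.54114782 0.12378421 0.13029218] [6.60874539 0.49895543 1.82315186]
False
12.775 0.029569658754925194 0.06405240818492965 0.0004840460987199227 [-5.42612749 -4.28812035 13.73382253]
```

View pics/c2.png

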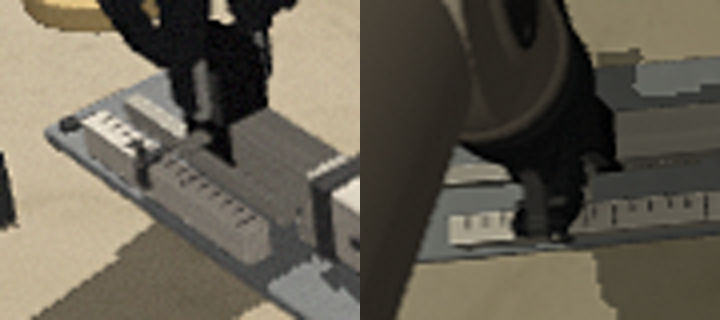

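The side view shows the arm drawn out, with the pointer tip at about crop (168,158) just short of the clip blade at (145,155). I'll enlarge to measure the remaining gap.

Run:
```python
from h import *
f=lambda i,y,x:cv2.resize(cv2.convertScaleAbs(i[y:y+28,x:x+39],alpha=1.5),None,fx=10,fy=10,interpolation=cv2.INTER_NEAREST)
a=f(cv2.imread("pics/s2raw.png"),204,215); b=f(cv2.imread("pics/side0.png"),204,215)
c=f(cv2.imread("pics/top0.png"),236,190); d=f(cv2.imread("pics/top0.png"),232,228)
cv2.imwrite("pics/c3.png",np.vstack([np.hstack([a,b]),np.hstack([c,d])]))
```

```text
(no output)
```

View pics/c3.png

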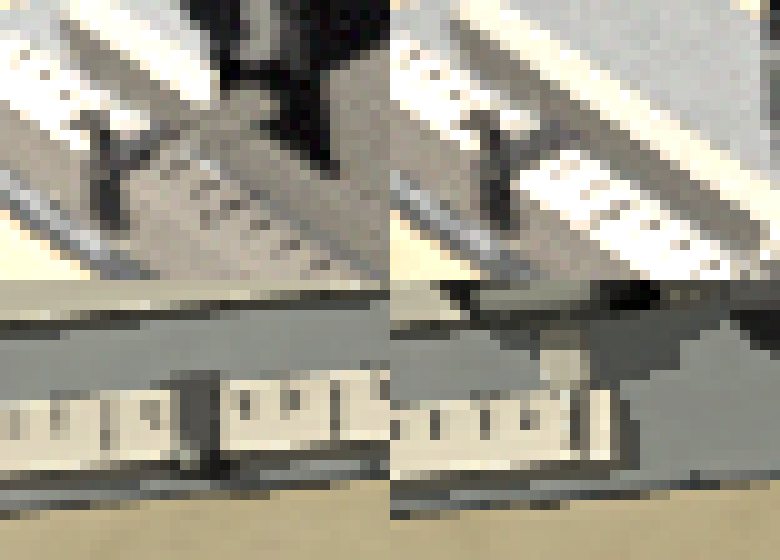

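Run:
```python
from h import *
for n,fn in(("top","top0"),("side","side0"),("side","s2"),("top","t2")):
    d=np.load(fn+".npy"); P=cloud(n,d)
    gx=(P[...,:2]-B)@EX*1000; gy=(P[...,:2]-B)@EY*1000; z=P[...,2]*1000
    m=(d>0)&(gx>-10)&(gx<100)&(gy>17)&(gy<52)&(z>35.5)&(z<52)
    A=np.c_[gx[m],gy[m],z[m]]; A=A[np.argsort(A[:,0])]; print(fn,len(A)); print(A[:60].round(1).tolist())
    m=(d>0)&(gx>0)&(gx<60)&(gy>25)&(gy<55)&(z>29)&(z<34)
    print("bar y",np.percentile(gy[m],[3,97]) if m.any() else "")
```

```text
top0 73
[[-5.0, 17.1, 43.7], [-4.9, 23.9, 45.6], [-4.8, 19.1, 43.0], [-4.5, 21.1, 42.1], [-4.4, 25.6, 42.8], [-4.4, 30.2, 44.5], [-4.2, 27.6, 42.1], [-3.0, 21.8, 46.8], [-3.0, 24.1, 47.6], [-2.8, 35.2, 35.7], [-2.7, 19.0, 43.6], [-2.6, 25.9, 45.5], [-2.2, 27.7, 43.5], [-1.8, 29.5, 41.3], [-1.1, 40.2, 40.6], [-0.7, 21.4, 45.4], [-0.7, 19.0, 44.3], [-0.6, 28.1, 47.0], [-0.5, 23.4, 44.8], [-0.4, 34.8, 48.2], [-0.2, 25.3, 43.4], [-0.0, 29.7, 43.9], [0.3, 40.9, 46.3], [0.3, 36.3, 44.5], [0.4, 31.6, 42.2], [0.5, 38.4, 43.9], [0.7, 17.6, 49.1], [0.8, 22.1, 50.2], [1.6, 18.7, 43.8], [1.8, 29.9, 45.9], [1.9, 25.2, 43.8], [1.9, 27.5, 44.4], [2.1, 22.7, 41.8], [3.3, 21.4, 47.5], [3.7, 18.6, 44.1], [3.9, 29.9, 46.7], [3.9, 25.2, 44.8], [4.2, 22.5, 41.8], [4.3, 27.1, 42.9], [14.4, 33.8, 35.9], [29.7, 36.9, 36.1], [74.8, 33.3, 36.5], [74.9, 35.5, 36.8], [74.9, 44.4, 38.4], [75.3, 39.6, 35.5], [75.4, 41.8, 35.6], [76.7, 48.9, 40.7], [76.8, 48.1, 50.3], [76.8, 46.7, 40.0], [77.1, 39.7, 37.2], [77.2, 45.6, 47.9], [77.2, 35.1, 35.8], [77.3, 41.8, 36.6], [79.0, 47.9, 49.7], [79.1, 32.9, 36.7], [79.2, 3
[... 2465 characters left out ...]
0, 50.2], [76.3, 49.7, 40.0], [76.6, 48.4, 47.0], [76.7, 50.4, 50.5], [77.4, 48.4, 44.0]]
bar y [31.09048092 47.24589085]
t2 27
[[33.8, 32.1, 35.6], [36.4, 40.7, 35.8], [59.2, 18.7, 46.2], [59.3, 29.9, 48.3], [59.7, 27.2, 45.4], [59.8, 34.5, 36.1], [59.9, 22.6, 43.6], [59.9, 20.3, 43.0], [60.2, 31.3, 43.9], [60.4, 24.4, 41.7], [61.7, 27.2, 46.4], [61.7, 29.4, 46.7], [62.1, 24.6, 43.6], [62.4, 42.3, 46.3], [62.7, 30.8, 42.2], [62.9, 39.6, 43.0], [63.0, 35.1, 41.8], [63.2, 37.1, 41.2], [64.1, 42.5, 48.6], [64.1, 38.0, 47.3], [64.7, 24.0, 41.7], [64.8, 35.2, 43.4], [65.8, 38.8, 39.5], [77.2, 48.6, 38.4], [79.3, 48.4, 38.6], [80.2, 49.2, 44.4], [83.0, 48.6, 41.7]]
bar y [29.69833464 44.96517512]
```

Run:
```python
from h import *
for n,fn in(("top","top0"),("side","side0"),("side","s2"),("top","t2")):
    d=np.load(fn+".npy"); P=cloud(n,d)
    gx=(P[...,:2]-B)@EX*1000; gy=(P[...,:2]-B)@EY*1000; z=P[...,2]*1000
    m=(d>0)&(gx>70)&(gx<90)&(gy>33)&(gy<55)&(z>34.8)&(z<53)
    x=gx[m]; b=gx[m&(gy>46)&(z>38)]
    print(fn,"clip",len(x),x.min(),x.max(),x.mean(),"blade",len(b),b.min(),b.max(),b.mean())
    c=0 if "0" in fn else 64
    m=(d>0)&(abs(gx-c)<6)&(gy>34)&(gy<48)&(z>39)&(z<50); x=gx[m]; print("  ptr",len(x),x.min(),x.max(),x.mean())
```

```text
top0 clip 30 74.82902558050395 85.87667574481468 79.49942240655535 blade 8 76.74396013073269 83.32848281018508 79.62691012916696
  ptr 5 -1.078296162786416 0.46845446723559864 -0.09190599644489553
side0 clip 25 75.18051386458644 84.43312667467546 79.25557545267597 blade 11 75.44055880335708 84.2304731612193 79.02803725705057
  ptr 11 -3.0290853893655005 3.1281318390595643 0.3724356904439976
s2 clip 25 75.41484350718015 85.75014020590987 79.65179650831294 blade 11 75.41484350718015 82.07388954559535 78.28640958865297
  ptr 9 62.81009989587496 68.10720055158977 65.04699979855103
t2 clip 6 73.43802066501 82.96651504458197 78.14950198181792 blade 4 77.2352560067419 82.96651504458197 79.94454199002959
  ptr 8 62.3945613564861 65.78104549782972 63.78871842679524
```

Both views agree: clip at 79.5 mm, pointer at about 64.5 mm now. Advance 15 mm.

Run:
```python
from h import *
s=env.get_state(); t=np.array(s["tcp_pos"]); a=t.copy()
t[:2]+=EX*.0158; env.movel(t,.03); env.dwell(.4)
s=env.get_state(); print(s["time"],(np.array(s["tcp_pos"])-a)[:2]@EX,s["opening"],s["gripper_force"],s["force"])
for n in("side","top"):
  A=[];C=[]
  for k in range(4):
    p,d=camera(n); P=cloud(n,d)
    gx=(P[...,:2]-B)@EX*1000; gy=(P[...,:2]-B)@EY*1000; z=P[...,2]*1000
    m=(d>0)&(abs(gx-79)<7)&(z>38.5)&(z<50)
    A+=list(gx[m&(gy>20)&(gy<43)]); C+=list(gx[m&(gy>46)&(gy<54)])
  print(n,"ptr",len(A),np.mean(A),np.percentile(A,[5,95]),"blade",len(C),np.mean(C),np.percentile(C,[5,95]))
  cv2.imwrite(f"pics/{n}4.png",p)
p=cv2.imread("pics/side4.png"); cv2.imwrite("pics/c4.png",cv2.resize(p[190:250,195:275],None,fx=8,fy=8,interpolation=cv2.INTER_CUBIC))
```

```text
13.925 0.015388344702974587 0.03004856667059496 51.98762655258179 [-1.86433952 -4.9039537   3.44123001]
side ptr 141 78.75772678339753 [73.89160339 84.02459506] blade 40 78.79309342019425 [75.25289385 82.9513126 ]
top ptr 83 77.72962838240716 [74.53148795 80.11075231] blade 28 79.63587440907385 [76.17829687 83.43677411]
```

View pics/c4.png

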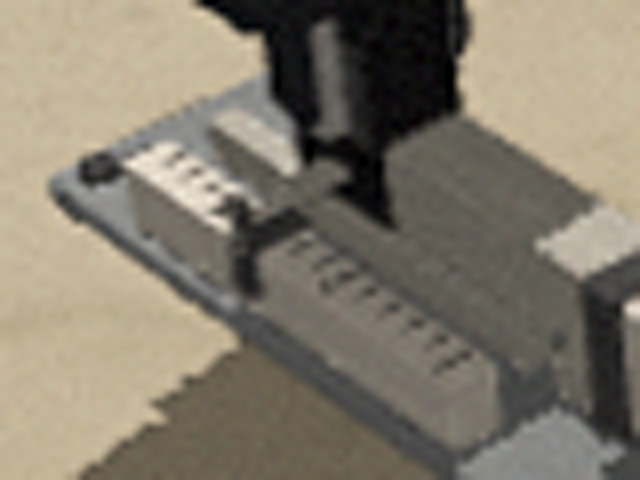

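The pointer at crop (320,180) lines up with the clip at (245,225). Odometry puts it at 79.4 mm against 79.4 mm for the clip, and the 30 mm opening means the button is in. Handing in.

```bash
python3 -c "
from h import *
print(job.job_done())"
```

```text
the job is handed in; nothing more can be done
None
```

I handed the job in with the isolator measured off and the pointer held at about 79.4 mm against the clip mark at about 79.4 mm. The lock button was squeezed in at 52 N grip. The run took about 14 s of the 51 s allowed, and hand-in gave no verdict.

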